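# Clear the balance pan and put the sample on it

### The arm

A 6-joint arm with a two-finger parallel gripper is mounted at the origin on a cart in front of the work surface, level with it; the furniture and walls round the work are solid. World frame = base frame: x ahead of the robot, y to its left, z up, the work surface at z = 0. Lengths are in m, angles in degrees, forces in N, time in s.
With the tool pointing down it reaches from about 0.375 to 0.75 m from the base axis. Payload 9 kg.
Tool frame: the origin (TCP) lies midway between the tips of the shut fingers; the grasp point (between the pads) lies 19 mm behind it; z points along the fingers, y is the line along which they close (so a half turn about z gives the same grasp; the last joint's range is limited). The gripper opens to 85 mm and grips with 20 to 120 N. Pads are 22 mm wide; open, the fingers measure 114 mm over their backs; the gripper's body (76 mm by 85 mm) begins 54 mm behind the grasp point. The pads swing forward as they close: fully open they stand 13 mm farther back than shut.
Start: joints at [63.73, 5.964, 5.575, 89.605, 0, 77.527], TCP at [0.143, 0.583, 0.231] pointing down, gripper open.
Joint ranges: [-171.21, 171.21], [-48.23, 106.86], [-62.78, 66.21], [-105.2, 120.99], [-86.42, 89.51], [-180, 180]. Speed limits (degrees/s): [127.2, 127.2, 147.25, 180, 180, 180].

### API

Orientations are given as [roll, pitch, yaw] about the fixed x, y, z axes, in that order (R = Rz(yaw) Ry(pitch) Rx(roll)).
In Python, from bench import bot gives the robot as it stands.
- The arm moves only by the tool servo_tool, never from a script. Its argument "rows" is a list of rows, each a list of 3 entries, a list of its own where there are three numbers: the finger opening in mm, from 0 to 85.4, then the shift along the tool's x, y, z scaled (see below), then the turn about the tool's z scaled (see below). In form: [[grip, [tx, ty, tz], turn], ...]. A call has 1 to 10 rows; each row is the pose to reach, as a shift and turn from the pose commanded when the call began, along the tool's axes at that moment; what a row does not reach only later rows make up. The controller multiplies each number of a shift by 0.4 m and each number of a turn by pi/2 rad. A row lasts 1/12 s, in which the tool goes at most 41.7 mm and 7.16 degrees, less where a joint would pass 70% of its speed; a pose out of reach is approached as far as the arm can. A call with a number of a shift or a turn outside -1 to 1 is refused whole. A call with a gripper value outside its range is refused whole. The fingers move at their own pace and stop on an object; "force" is the grip in N (left out, the last holds). Time passes only in rows, so rows that repeat a pose let the fingers close. It gives the time, the measured TCP pose, the force, the opening and the grip force at its end, in the units of the state.
- bot.sense(): the state, without advancing time (a new reading comes with each control period).
- bot.grab_frame(name): name is "scene" or "top" or "wrist"; returns the picture (420x560x3 uint8, red, green, blue); there is no depth.
- bot.camera_info(name): a dict with "mtx" (3x3 intrinsics, pixels), "R" (3x3) and "t" (3): a world point X has camera coordinates R X + t; the wrist camera has in their place "tool_from_camera" (4x4, takes a point from camera to tool coordinates, whose origin is the TCP and whose axes are the flange's). Camera axes: x right, y down, z forward; pixel columns grow to the right and rows downward; lengths in m; the calibration is good to about 2 mm. The wrist camera is an equidistant fisheye: a pixel r from the principal point sees the ray r / f radians off the axis. A picture is of the moment at which its call begins: read the wrist's pose just before it. camera_info takes no time and is no camera call.
- bot.job_done(): hands the job in; it is judged then, once.
The state is a dict: "time": time; "joints": joint angles; "qd": joint speeds; "tau": joint torques, N m; "ee_pos": TCP position; "tcp_rot": TCP orientation; "wrist_force": force on the tool from outside, world axes, zero at the start; "moment": the same for the moment, N m; "opening": opening from 0.0 (shut) to 1.0 (fully open); "grasp_force": force on a finger pad.
Only numpy, scipy, OpenCV 4.12 (cv2) and the standard library are available. Lean on these libraries where they do the work, as an engineer would, in place of code of your own. Each camera call takes 0.05 s, during which the arm holds its last target. There are 200 camera calls.

### The job

An empty beaker has been left on the pan of the balance. Stand it upright in the shallow white tray, then take the largest of the capped glass vials and set it upright in the middle of the balance pan. Neither the beaker nor the vial may be tipped over or dropped.

Things in the scene. Friction and masses are not known exactly. Their poses are not given: they have to be found in the camera images.
- beaker: Empty open glass beaker, round, 46 mm across and 55 mm high, about 50 g, that stands upright on the balance pan at the start, near its middle. Origin: centre of its underside; z points up through its mouth. It can be gripped from above across the outside of its wall, at any yaw.
- large_vial: The largest of the three capped glass sample vials that stand upright on the bench right of the balance: round, 33 mm across the body and 65 mm high with its red screw cap (the cap is 28 mm across and takes the top 13 mm), about 30 g. The other two vials are 27 mm across and 57 mm high; the vials stand at least 75 mm apart, centre to centre. Origin: centre of its underside; z points up through the cap. It can be gripped from above across its body, at any yaw.
- pan (a point): Centre of the upper face of the weighing pan, a flat fixed steel disc 90 mm across, 66 mm above the bench, on a fixed white bench balance (200 mm long in x, 140 mm wide in y, its body 51 mm high). z points up, x away from the balance's display.
- tray_in (a point): Centre of the inner floor of the fixed shallow white tray on the left of the balance. The tray is 140 x 140 mm outside, its walls 4 mm thick and 16 mm high above the bench; the inner floor is 132 x 132 mm, 4 mm above the bench. x and y run along its walls, z up.
Not all that is in view belongs to the job. What is shaped like the large_vial but pink or turquoise is not meant.

How it is judged:
By the outcome, as a careful person would: the job done as asked, in the order asked, and still so for the second after the job is handed in, with the robot touching nothing.
It also fails if it takes over 62 s, if anything falls off the work surface, if the arm or the gripper's body presses on something with over 40 N, if the wrist force passes 120 N, or if a joint passes its speed limit or range.

## Working session

There is one attempt and no reset: what is moved stays moved. The work goes in short steps, Python scripts to look and compute and a tool call to move; the robot and the scene stay as the last step left them, time stands still between calls to the robot, and variables do not carry over. Pictures are saved under pics/ and viewed, at most 10 in all, crops included, and the job is handed in when it is done.

Besides the shell and the picture viewer there is one more tool, called after ">>>" as name(argument=value, ...) on one line, values as JSON. servo_tool: Moves the arm, as the interface text tells. Its arguments: {"type":"object","properties":{"rows":{"type":"array","items":{"type":"array"}},"force":{"type":"number"}},"required":["rows"]}

```bash
mkdir -p pics; python3 - <<'E'
from bench import bot
import cv2
s=bot.sense();print(s)
for n in("top","scene"):
    cv2.imwrite(f"pics/{n}1.png",bot.grab_frame(n)[:,:,::-1]);c=bot.camera_info(n);print(n,c)
print(bot.camera_info("wrist"))
E
```

```text
{'time': 0.0, 'joints': array([ 6.37309382e+01,  5.99928244e+00,  5.52685259e+00,  8.96057975e+01,
       -3.11794658e-04,  7.75263113e+01]), 'qd': array([ 0.04130777, -0.02002122,  0.08705534,  0.05208631, -0.01968929,
       -0.02083759]), 'tau': array([-4.83573569e-05, -5.56940532e+01,  5.03640568e+01,  1.72489212e-02,
       -2.18843579e-04,  5.06840095e-06]), 'ee_pos': array([0.14291377, 0.58237758, 0.23051357]), 'tcp_rot': array([-1.79923552e+02, -1.65919898e-02,  1.66204616e+02]), 'wrist_force': array([ 0.06171865, -0.50225874, -0.2011909 ]), 'moment': array([ 0.00160059, -0.02557862,  0.01419482]), 'grasp_force': 0.0, 'opening': 0.99888531235628}
top {'mtx': array([[439.96131615,   0.        , 277.92209821],
       [  0.        , 439.96131615, 207.9312367 ],
       [  0.        ,   0.        ,   1.        ]]), 'R': array([[-0.01826991, -0.99945126,  0.02762942],
       [-0.99091276,  0.01441688, -0.13373126],
       [ 0.13325955, -0.0298216 , -0.99063241]]), 't': array([-0.02135743,  0.50504826,  1.20648173])}
scene {'mtx': array([[403.8940652 ,   0.        , 280.0568623 ],
       [  0.        , 403.8940652 , 213.95321547],
       [  0.        ,   0.        ,   1.        ]]), 'R': array([[ 0.84118336, -0.54029629, -0.02214685],
       [-0.34581975, -0.50601532, -0.79016277],
       [ 0.41571536,  0.67233059, -0.61249679]]), 't': array([-0.4036871 ,  0.24100083,  0.92460953])}
{'mtx': array([[325.1922621 ,   0.        , 279.36386556],
       [  0.        , 325.1922621 , 207.17413134],
       [  0.        ,   0.        ,   1.        ]]), 'tool_from_camera': array([[-2.58520334e-04, -9.51886888e-01, -3.06449484e-01,
         7.90355832e-02],
       [ 9.99999521e-01,  4.32851447e-05, -9.78049525e-04,
        -1.78423795e-04],
       [ 9.44257229e-04, -3.06449590e-01,  9.51886420e-01,
        -1.42608119e-01],
       [ 0.00000000e+00,  0.00000000e+00,  0.00000000e+00,
         1.00000000e+00]])}
```

View pics/top1.png

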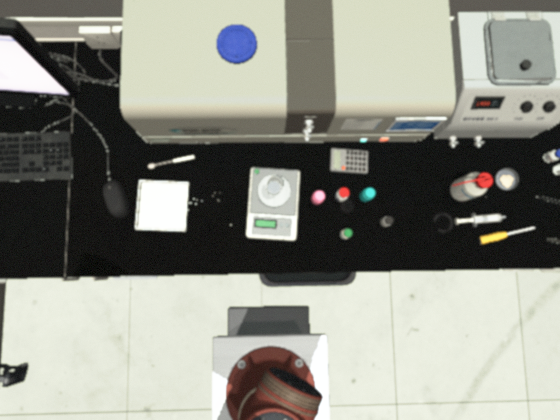

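View pics/scene1.png

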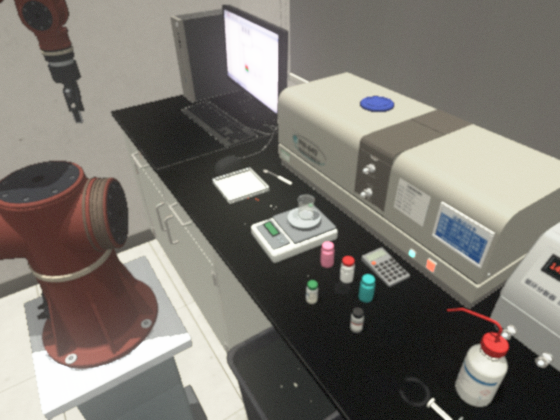

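The top view shows the beaker on the pan at (273,188), the tray at (162,205), and the red-capped vial at (343,194) between a pink decoy at (319,198) and a turquoise one at (368,194). The scene view shows the red cap at (347,262).

```bash
cat > h.py <<'E'
import numpy as np,cv2
from bench import bot
from scipy.spatial.transform import Rotation as Ro
def cast(n,uv,z):
    c=bot.camera_info(n);d=c["R"].T@np.linalg.inv(c["mtx"])@[uv[0],uv[1],1];o=-c["R"].T@c["t"]
    return o+d*(z-o[2])/d[2]
def proj(n,X):
    c=bot.camera_info(n);p=c["mtx"]@(c["R"]@np.array(X)+c["t"]);return p[:2]/p[2]
def wcast(s,uv,z):
    c=bot.camera_info("wrist");K=c["mtx"];q=(np.array(uv)-K[:2,2])/K[0,0];r=np.linalg.norm(q)
    d=np.array([*(q/max(r,1e-9)*np.sin(r)),np.cos(r)]);T=c["tool_from_camera"]
    R=Ro.from_euler("xyz",s["tcp_rot"],degrees=True).as_matrix()
    o=R@T[:3,3]+s["ee_pos"];d=R@T[:3,:3]@d
    return o+d*(z-o[2])/d[2]
def cam(s,X):
    c=bot.camera_info("wrist");T=np.linalg.inv(c["tool_from_camera"]);K=c["mtx"]
    R=Ro.from_euler("xyz",s["tcp_rot"],degrees=True).as_matrix()
    p=T[:3,:3]@(R.T@(np.array(X)-s["ee_pos"]))+T[:3,3];r=np.hypot(p[0],p[1]);a=np.arctan2(r,p[2])
    return K[:2,2]+K[0,0]*a*p[:2]/r
def go(s,X,yaw=None):
    "shift (units) in tool axes to put TCP at X"
    R=Ro.from_euler("xyz",s["tcp_rot"],degrees=True).as_matrix()
    return np.round(R.T@(np.array(X)-s["ee_pos"])/0.4,3)
E
python3 - <<'E'
from h import *
im=cv2.imread("pics/top1.png")
hsv=cv2.cvtColor(im,cv2.COLOR_BGR2HSV)
def blobs(m,box):
    x0,y0,x1,y1=box;n,_,st,ce=cv2.connectedComponentsWithStats(m[y0:y1,x0:x1].astype(np.uint8))
    return [(st[i],ce[i]+[x0,y0]) for i in range(1,n) if st[i][4]>25]
h,s,v=cv2.split(hsv)
for st,c in blobs((s>100)&(v>60),(300,160,420,250)): print("col",st[4],c,hsv[int(c[1]),int(c[0])],cast("top",c,.06).round(3))
m=((v>150)&(s<60)).astype(np.uint8)
for st,c in blobs(m,(130,175,200,240)): print("tray",st,c,cast("top",c,.016).round(3))
cs,_=cv2.findContours(m[175:240,130:200],cv2.RETR_EXTERNAL,2);print(cv2.minAreaRect(max(cs,key=len)))
g=v>110
for st,c in blobs(g,(235,160,310,250)): print("bal",st,c,cast("top",c,.051).round(3))
for p in ((273,188),(247,168),(300,168),(247,241),(298,241)): print(p,cast("top",p,.06).round(3))
cv2.imwrite("pics/crop.png",cv2.resize(im[150:250,130:410],None,fx=2.85,fy=2.85,interpolation=cv2.INTER_CUBIC))
E
```

```text
col 112 [344.23214286 191.42857143] [  1 184 249] [ 0.545 -0.215  0.06 ]
col 199 [367.55276382 193.90452261] [ 88 154 237] [ 0.537 -0.28   0.06 ]
col 62 [315.24193548 200.16129032] [174 106 226] [ 0.521 -0.133  0.06 ]
col 59 [348.6440678  232.01694915] [ 67 133 193] [ 0.431 -0.222  0.06 ]
tray [   5    4   54   53 2591] [161.62910073 205.21613277] [0.52  0.3   0.016]
((31.492521286010742, 30.149627685546875), (51.935123443603516, 50.58680725097656), 2.862405300140381)
bal [  10    7   56   74 3652] [272.74014239 203.93592552] [ 0.514 -0.015  0.051]
(273, 188) [ 0.557 -0.016  0.06 ]
(247, 168) [0.615 0.055 0.06 ]
(300, 168) [ 0.613 -0.093  0.06 ]
(247, 241) [0.411 0.057 0.06 ]
(298, 241) [ 0.409 -0.082  0.06 ]
```

View pics/crop.png

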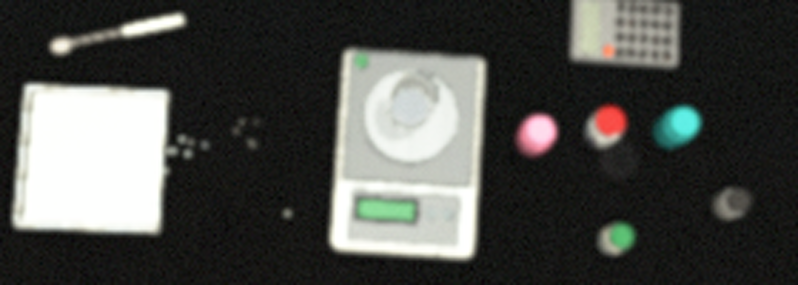

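The crop shows the pan centre at (411,115), the beaker rim near (410,95), the tray at (91,158) and the red vial at (606,124), with a dark patch just below the vial. I'll move above the tray, then over the pan for wrist views.

>>> servo_tool(rows=[[85,[-0.97,-0.435,0],-0.153],[85,[-0.97,-0.435,0],-0.153],[85,[-0.97,-0.435,0],-0.153],[85,[-0.97,-0.435,0],-0.153],[85,[-0.97,-0.435,0],-0.153],[85,[-0.97,-0.435,0],-0.153],[85,[-0.97,-0.435,0],-0.153],[85,[-0.97,-0.435,0],-0.153],[85,[-0.97,-0.435,0],-0.153],[85,[-0.97,-0.435,0],-0.153]])

```text
time: 0.93
ee_pos: [0.4685, 0.3282, 0.2311]
tcp_rot: [180.0, -0.0, 180.0]
wrist_force: [0.6, 0.2, -0.2]
opening: 0.994
grasp_force: 0.0
```

```bash
python3 - <<'E'
from h import *
import pickle
s=bot.sense();im=bot.grab_frame("wrist");cv2.imwrite("pics/w1.png",im[:,:,::-1]);pickle.dump(s,open("s1.pkl","wb"))
print(s["ee_pos"],cam(s,[.52,.3,.004]))
E
```

```text
[0.46846328 0.32823147 0.23106512] [256.35815348 216.44196376]
```

>>> servo_tool(rows=[[85,[-0.125,-0.85,0],0],[85,[-0.125,-0.85,0],0],[85,[-0.125,-0.85,0],0],[85,[-0.125,-0.85,0],0],[85,[-0.125,-0.85,0],0],[85,[-0.125,-0.85,0],0],[85,[-0.125,-0.85,0],0],[85,[-0.125,-0.85,0],0],[85,[-0.125,-0.85,0],0],[85,[-0.125,-0.85,0],0]])

```text
time: 1.82
ee_pos: [0.5171, -0.013, 0.2307]
tcp_rot: [-180.0, -0.0, 179.7]
wrist_force: [0.5, 1.0, 0.1]
opening: 0.997
grasp_force: 0.0
```

```bash
python3 - <<'E'
from h import *
import pickle
s=bot.sense();im=bot.grab_frame("wrist");cv2.imwrite("pics/w2.png",im[:,:,::-1]);pickle.dump(s,open("s2.pkl","wb"))
print(s["ee_pos"],s["qd"].max(),cam(s,[.55,-.015,.066]),cam(s,[.54,-.21,.065]))
a=cv2.imread("pics/w1.png");cv2.imwrite("pics/w12.png",np.vstack([a[60:320,:],im[60:400,:,::-1]]))
E
```

```text
[ 0.51712137 -0.01296914  0.23069668] 4.074546246327638 [277.88178987 219.70352667] [102.60202479 210.45940103]
```

View pics/w12.png

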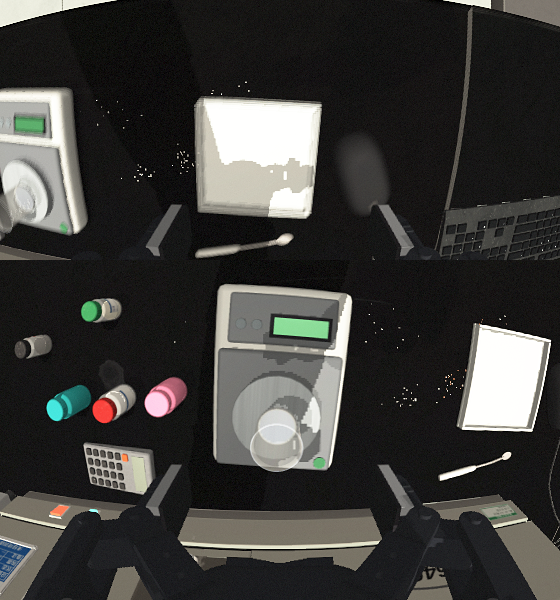

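The upper half (first wrist view) shows the open-sided tray with corners at (196,98), (322,100), (312,216) and (197,212). The lower half shows the pan circle around (275,418), the beaker's rim at (276,447) and base at (278,424), the red cap at (104,410), and a dark faint patch at (112,375).

```bash
python3 - <<'E'
from h import *
import pickle
s1=pickle.load(open("s1.pkl","rb"));s=pickle.load(open("s2.pkl","rb"))
P=[wcast(s1,(u,v+60),.016) for u,v in((196,98),(322,100),(312,216),(197,214))]
print("tray",np.round(P,3),np.mean(P,0))
print("rim",wcast(s,(276,247),.121),"base",wcast(s,(278,225),.068),"pan",wcast(s,(275.5,217),.066))
print("panTop",cast("top",(274.2,190.4),.066),"rimR",wcast(s,(250,247),.121),wcast(s,(302,247),.121))
print("panL/R",wcast(s,(232,217),.066),wcast(s,(319,217),.066))
print("dark",wcast(s,(112,175),0))
im=cv2.imread("pics/w2.png");h,S,v=cv2.split(cv2.cvtColor(im,cv2.COLOR_BGR2HSV))
m=(((h<6)|(h>176))&(S>140)&(v>90)).astype(np.uint8)
n,_,st,ce=cv2.connectedComponentsWithStats(m[150:260,60:200])
for i in range(1,n):
  if st[i][4]>60: c=ce[i]+[60,150];print(st[i],c,wcast(s,c,.06))
x=im[160:290,210:340];y=im[150:250,40:200]
cv2.imwrite("pics/c2.png",np.hstack([cv2.resize(x,(450,450),interpolation=2),cv2.copyMakeBorder(cv2.resize(y,(350,219),interpolation=2),0,231,0,0,0)]))
E
```

```text
tray [[0.446 0.233 0.016]
 [0.449 0.375 0.016]
 [0.596 0.369 0.016]
 [0.595 0.222 0.016]] [0.52132882 0.29988997 0.016     ]
rim [ 0.55478758 -0.01634704  0.121     ] base [ 0.55493898 -0.01490317  0.068     ] pan [ 0.54710421 -0.0173694   0.066     ]
panTop [ 0.54934538 -0.019303    0.066     ] rimR [ 0.55478587 -0.03859384  0.121     ] [0.55494893 0.00585635 0.121     ]
panL/R [ 0.54697119 -0.06133457  0.066     ] [0.54736214 0.02644066 0.066     ]
dark [ 0.51348824 -0.22855694  0.        ]
[ 32  48  25  25 469] [103.72707889 210.        ] [ 0.54110719 -0.2115355   0.06      ]
```

View pics/c2.png

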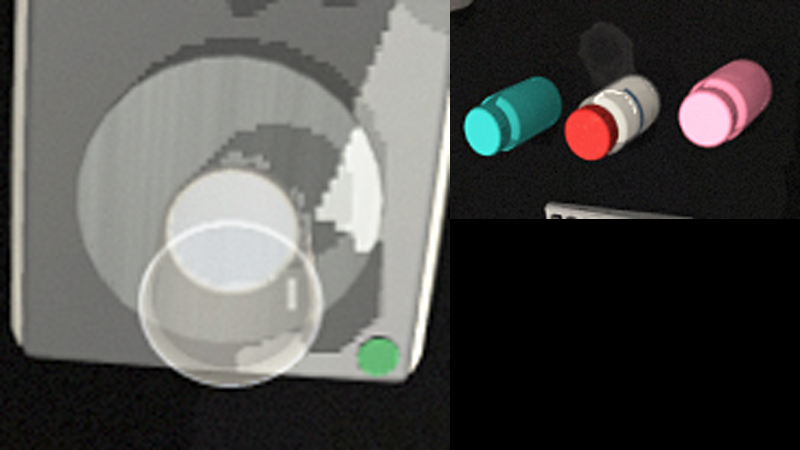

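The left crop shows the pan circle centred at (230,199) and the rim at (231,303). On the right, the dark patch is flat on the bench and the red vial stands clear between its neighbours. I'll descend over the beaker.

>>> servo_tool(rows=[[85,[-0.095,-0.006,0.0],0],[85,[-0.095,-0.006,0.08],0],[85,[-0.095,-0.006,0.16],0],[85,[-0.095,-0.006,0.23],0],[85,[-0.095,-0.006,0.29],0],[85,[-0.095,-0.006,0.34],0],[85,[-0.095,-0.006,0.387],0],[85,[-0.095,-0.006,0.387],0],[85,[-0.095,-0.006,0.387],0]])

```text
time: 2.62
ee_pos: [0.5542, -0.0109, 0.0759]
tcp_rot: [179.9, -0.1, -179.9]
wrist_force: [0.4, -0.3, 1.0]
opening: 0.996
grasp_force: 0.0
```

>>> servo_tool(rows=[[55,[0,0,0],0],[50,[0,0,0],0],[46,[0,0,0],0],[42,[0,0,0],0],[40,[0,0,0],0],[40,[0,0,0],0],[40,[0,0,0],0],[40,[0,0,0],0]], force=25)

```text
time: 3.28
ee_pos: [0.556, -0.0127, 0.0779]
tcp_rot: [-180.0, 0.1, 180.0]
wrist_force: [-1.0, 0.0, 6.6]
opening: 0.515
grasp_force: 24.5
```

>>> servo_tool(rows=[[40,[0,0,-0.02],0],[40,[0,0,-0.07],0],[40,[0,0,-0.14],0],[40,[0,0,-0.2],0],[40,[0,0.05,-0.23],0],[40,[0.02,0.12,-0.24],0],[40,[0.04,0.2,-0.24],0],[40,[0.06,0.28,-0.24],0],[40,[0.0875,0.36,-0.24],0],[40,[0.0875,0.44,-0.24],0]], force=30)

```text
time: 4.12
ee_pos: [0.5187, 0.165, 0.1734]
tcp_rot: [180.0, -0.0, 180.0]
wrist_force: [0.5, -0.3, -0.5]
opening: 0.517
grasp_force: 30.5
```

>>> servo_tool(rows=[[40,[0,0.08,0],0],[40,[0,0.16,0],0],[40,[0,0.23,0],0],[40,[0,0.29,0],0],[40,[0,0.33,0],0],[40,[0,0.346,0],0],[40,[0,0.346,0],0],[40,[0,0.346,0],0]])

```text
time: 4.78
ee_pos: [0.5202, 0.3014, 0.1726]
tcp_rot: [-180.0, -0.0, 180.0]
wrist_force: [0.5, -0.3, -0.2]
opening: 0.514
grasp_force: 30.5
```

```bash
python3 - <<'E'
from h import *
s=bot.sense();im=bot.grab_frame("wrist");cv2.imwrite("pics/w3.png",im[:,:,::-1])
print(s["ee_pos"],s["tcp_rot"],s["opening"],s["grasp_force"],go(s,[.521,.30,.02]))
E
```

```text
[0.52022739 0.30138473 0.17259885] [-1.79980089e+02 -1.06366097e-02  1.79982486e+02] 0.5142371080647993 30.517774287654902 [-0.002 -0.003  0.381]
```

View pics/w3.png

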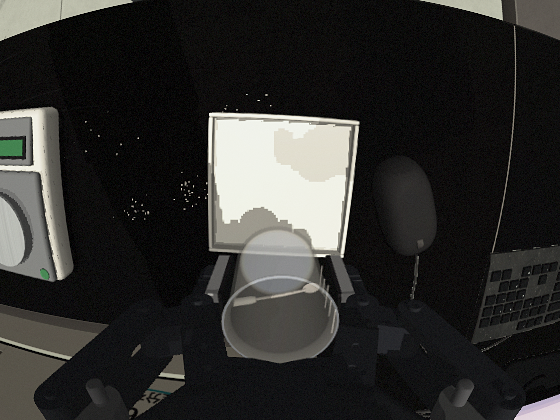

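The beaker is held upright between the fingers (rim at (280,320)) and is above the tray, so I'll lower it.

>>> servo_tool(rows=[[40,[0,0,0.05],0],[40,[0,0,0.12],0],[40,[0,0,0.2],0],[40,[0,0,0.27],0],[40,[0,0,0.325],0],[40,[0,0,0.36],0],[40,[0,0,0.377],0],[40,[0,0,0.383],0],[40,[0,0,0.383],0]])

```text
time: 5.58
ee_pos: [0.5205, 0.3013, 0.0196]
tcp_rot: [180.0, 0.0, 179.9]
wrist_force: [0.2, -0.1, -0.4]
opening: 0.516
grasp_force: 30.5
```

>>> servo_tool(rows=[[40,[0,0,0.003],0],[40,[0,0,0.005],0],[40,[0,0,0.007],0],[40,[0,0,0.007],0]])

```text
time: 5.92
ee_pos: [0.5206, 0.302, 0.0171]
tcp_rot: [180.0, 0.0, 180.0]
wrist_force: [0.4, -0.0, -0.1]
opening: 0.513
grasp_force: 30.5
```

>>> servo_tool(rows=[[40,[0,0,0.002],0],[40,[0,0,0.004],0],[40,[0,0,0.004],0]])

```text
time: 6.17
ee_pos: [0.5207, 0.302, 0.016]
tcp_rot: [180.0, 0.1, 180.0]
wrist_force: [-2.5, -1.9, 5.3]
opening: 0.516
grasp_force: 30.6
```

>>> servo_tool(rows=[[46,[0,0,0],0],[48,[0,0,0],0],[52,[0,0,0],0],[58,[0,0,0],0],[64,[0,0,0],0],[64,[0,0,0],0]])

```text
time: 6.67
ee_pos: [0.5202, 0.3019, 0.0148]
tcp_rot: [180.0, -0.0, 180.0]
wrist_force: [0.2, 0.0, 0.3]
opening: 0.746
grasp_force: 0.0
```

>>> servo_tool(rows=[[64,[0,0,-0.04],0],[64,[0,0,-0.12],0],[64,[0,0,-0.22],0],[64,[0,0,-0.32],0],[64,[0,0,-0.42],0],[64,[0,0,-0.5],0],[64,[0,0,-0.5],0],[64,[0,0,-0.5],0]])

```text
time: 7.33
ee_pos: [0.5215, 0.3023, 0.2173]
tcp_rot: [179.9, 0.2, 180.0]
wrist_force: [0.4, -0.7, -0.5]
opening: 0.748
grasp_force: 0.0
```

```bash
python3 - <<'E'
from h import *
s=bot.sense();im=bot.grab_frame("wrist");cv2.imwrite("pics/w4.png",im[:,:,::-1])
print(s["ee_pos"],s["tcp_rot"],s["opening"],s["grasp_force"],go(s,[.541,-.2115,.22]),cam(s,[.52,.302,.059]))
E
```

```text
[0.52150044 0.30229917 0.21731686] [179.91969659   0.23762452 179.97448484] 0.7475184616490291 0.0 [-0.049 -1.284 -0.008] [279.17963016 187.33080222]
```

View pics/w4.png

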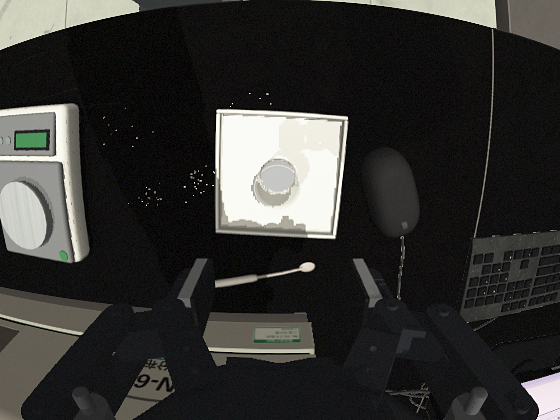

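The beaker stands upright in the tray, with its rim around (279,180). I'll go to the vial and turn the closing axis along world x.

>>> servo_tool(rows=[[64,[-0.02,-0.07,0],0.07],[64,[-0.04,-0.16,0],0.14],[64,[-0.05,-0.26,0],0.21],[64,[-0.05,-0.36,0],0.28],[64,[-0.05,-0.46,0],0.35],[64,[-0.05,-0.56,0],0.43],[64,[-0.05,-0.66,0],0.5],[64,[-0.05,-0.76,0],0.58],[64,[-0.05,-0.86,0],0.65],[64,[-0.05,-0.95,0],0.72]])

```text
time: 8.22
ee_pos: [0.5388, -0.0801, 0.2127]
tcp_rot: [-179.9, -0.1, 114.8]
wrist_force: [1.0, 0.5, -0.2]
opening: 0.749
grasp_force: 0.0
```

```bash
python3 - <<'E'
from h import *
s=bot.sense()
print(s["ee_pos"],s["tcp_rot"],go(s,[.541,-.2115,.2]),(s["tcp_rot"][2]-90)/90)
E
```

```text
[ 0.53878895 -0.08006678  0.21269513] [-1.79884566e+02 -1.21502959e-01  1.14827971e+02] [-0.301 -0.133  0.031] 0.27586634266622007
```

>>> servo_tool(rows=[[64,[-0.08,-0.035,0],0.07],[64,[-0.16,-0.07,0.01],0.15],[64,[-0.23,-0.1,0.02],0.22],[64,[-0.28,-0.125,0.03],0.276],[64,[-0.301,-0.133,0.03],0.276],[64,[-0.301,-0.133,0.03],0.276],[64,[-0.301,-0.133,0.03],0.276]])

```text
time: 8.8
ee_pos: [0.5427, -0.2089, 0.2017]
tcp_rot: [-179.9, -0.1, 90.4]
wrist_force: [0.2, 0.3, -0.8]
opening: 0.746
grasp_force: 0.0
```

```bash
python3 - <<'E'
from h import *
s=bot.sense();im=cv2.cvtColor(bot.grab_frame("wrist"),cv2.COLOR_RGB2BGR);cv2.imwrite("pics/w5.png",im)
print(s["ee_pos"],s["tcp_rot"],cam(s,[.541,-.2115,.065]))
h,S,v=cv2.split(cv2.cvtColor(im,cv2.COLOR_BGR2HSV))
m=(((h<6)|(h>176))&(S>140)&(v>90)).astype(np.uint8)
n,_,st,ce=cv2.connectedComponentsWithStats(m)
for i in range(1,n):
  if st[i][4]>100:
    c=ce[i];p=wcast(s,c,.062);print(st[i],c,p,go(s,[p[0],p[1],.028]))
E
```

```text
[ 0.54265389 -0.20893006  0.20174639] [-1.79909017e+02 -9.50675723e-02  9.04464994e+01] [278.43947006 197.64174912]
[264 181  31  32 748] [279.17379679 196.78743316] [ 0.54164987 -0.21155869  0.062     ] [-0.007 -0.002  0.434]
```

View pics/w5.png

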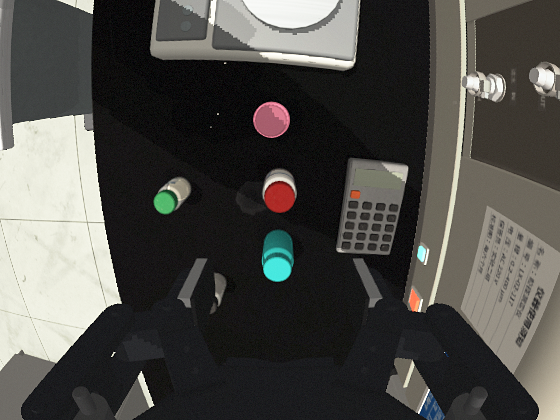

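The red cap is at (279,197), almost on the predicted point, and both finger lanes (left and right of it) are clear. I'll descend and grip the body.

>>> servo_tool(rows=[[64,[-0.006,-0.003,0.05],0],[64,[-0.006,-0.003,0.12],0],[64,[-0.006,-0.003,0.2],0],[64,[-0.006,-0.003,0.28],0],[64,[-0.006,-0.003,0.35],0],[64,[-0.006,-0.003,0.41],0],[64,[-0.006,-0.003,0.445],0],[64,[-0.006,-0.003,0.459],0],[64,[-0.006,-0.003,0.459],0],[64,[-0.006,-0.003,0.459],0]])

```text
time: 9.68
ee_pos: [0.5425, -0.2115, 0.0203]
tcp_rot: [180.0, 0.0, 90.4]
wrist_force: [-0.1, -0.4, 0.9]
opening: 0.75
grasp_force: 0.0
```

>>> servo_tool(rows=[[50,[0,0,0],0],[42,[0,0,0],0],[36,[0,0,0],0],[32,[0,0,0],0],[28,[0,0,0],0],[28,[0,0,0],0],[28,[0,0,0],0],[28,[0,0,0],0]], force=30)

```text
time: 10.35
ee_pos: [0.5425, -0.2125, 0.0204]
tcp_rot: [179.9, 0.0, 90.3]
wrist_force: [-0.4, 1.1, 4.8]
opening: 0.371
grasp_force: 29.5
```

>>> servo_tool(rows=[[28,[0,0,-0.02],0],[28,[0,0,-0.07],0],[28,[0,0,-0.14],0],[28,[0,0,-0.22],0],[28,[0,0,-0.29],0],[28,[0,0,-0.33],0],[28,[0,0,-0.35],0],[28,[0.03,0,-0.35],0],[28,[0.09,0,-0.35],0],[28,[0.16,0.005,-0.35],0]])

```text
time: 11.18
ee_pos: [0.5426, -0.1475, 0.1578]
tcp_rot: [-179.9, -0.1, 90.2]
wrist_force: [0.1, 0.9, -0.2]
opening: 0.369
grasp_force: 30.0
```

>>> servo_tool(rows=[[28,[0.07,0,0],0],[28,[0.14,0,0],0],[28,[0.21,0,0],0],[28,[0.26,0,0],0],[28,[0.3,0,0],0],[28,[0.325,0.01,0],0],[28,[0.325,0.01,0],0],[28,[0.325,0.01,0],0]])

```text
time: 11.85
ee_pos: [0.5466, -0.0177, 0.1585]
tcp_rot: [-179.9, -0.0, 90.4]
wrist_force: [0.0, 0.3, -0.5]
opening: 0.376
grasp_force: 30.0
```

```bash
python3 - <<'E'
from h import *
s=bot.sense();im=cv2.cvtColor(bot.grab_frame("wrist"),cv2.COLOR_RGB2BGR);cv2.imwrite("pics/w6.png",im)
print(s["ee_pos"],s["tcp_rot"],s["opening"],s["grasp_force"],go(s,[.548,-.017,.086]))
E
```

```text
[ 0.54658796 -0.01774602  0.15845128] [-1.79936589e+02 -1.33225924e-02  9.03885057e+01] 0.37550959570770465 29.97858529408404 [0.002 0.004 0.181]
```

View pics/w6.png

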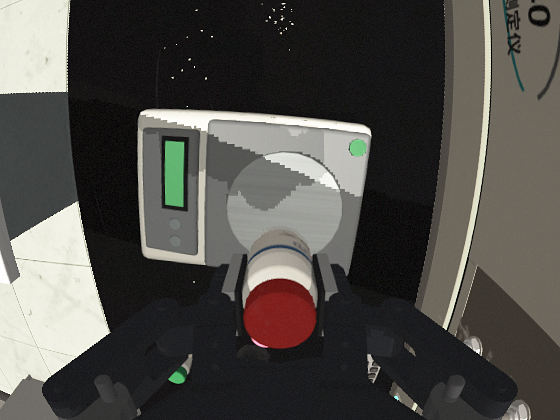

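The vial (red cap at (280,313)) is held upright, and the pan circle spans columns 226–343, so I'll shift about 2 mm in x and lower it.

>>> servo_tool(rows=[[28,[0.002,0.006,0.03],0],[28,[0.002,0.006,0.07],0],[28,[0.002,0.006,0.11],0],[28,[0.002,0.006,0.145],0],[28,[0.002,0.006,0.165],0],[28,[0.002,0.006,0.174],0],[28,[0.002,0.006,0.174],0],[28,[0.002,0.006,0.174],0]])

```text
time: 12.57
ee_pos: [0.5494, -0.0176, 0.09]
tcp_rot: [180.0, 0.0, 90.3]
wrist_force: [-0.7, -1.3, 0.3]
opening: 0.369
grasp_force: 30.0
```

>>> servo_tool(rows=[[28,[0,0,0.002],0],[28,[0,0,0.004],0],[28,[0,0,0.004],0]])

```text
time: 12.82
ee_pos: [0.5496, -0.0174, 0.0886]
tcp_rot: [180.0, 0.0, 90.3]
wrist_force: [0.1, 0.2, -0.3]
opening: 0.37
grasp_force: 30.0
```

>>> servo_tool(rows=[[28,[0,0,0.002],0],[28,[0,0,0.004],0],[28,[0,0,0.004],0]])

```text
time: 13.07
ee_pos: [0.5492, -0.0172, 0.0864]
tcp_rot: [180.0, -0.0, 90.3]
wrist_force: [0.5, 0.2, -0.4]
opening: 0.37
grasp_force: 30.0
```

>>> servo_tool(rows=[[28,[0,0,0.002],0],[28,[0,0,0.003],0],[28,[0,0,0.003],0]])

```text
time: 13.32
ee_pos: [0.5493, -0.0173, 0.0863]
tcp_rot: [180.0, 0.0, 90.3]
wrist_force: [-2.9, 1.5, 9.6]
opening: 0.374
grasp_force: 31.0
```

Contact, so I'll release it and retreat.

>>> servo_tool(rows=[[33,[0,0,0],0],[36,[0,0,0],0],[42,[0,0,0],0],[50,[0,0,0],0],[56,[0,0,0],0],[60,[0,0,0],0],[60,[0,0,0],0]])

```text
time: 13.9
ee_pos: [0.5492, -0.0172, 0.0852]
tcp_rot: [-180.0, -0.0, 90.3]
wrist_force: [0.5, -0.7, -0.9]
opening: 0.705
grasp_force: 0.0
```

>>> servo_tool(rows=[[60,[0,0,-0.04],0],[60,[0,0,-0.1],0],[60,[0,0,-0.18],0],[60,[0,0,-0.26],0],[60,[0,0,-0.32],0],[60,[0,0,-0.37],0],[60,[0,0,-0.37],0],[60,[0,0,-0.37],0]])

```text
time: 14.57
ee_pos: [0.5499, -0.0175, 0.2343]
tcp_rot: [179.9, 0.0, 90.3]
wrist_force: [0.0, 0.1, -0.8]
opening: 0.704
grasp_force: 0.0
```

```bash
python3 - <<'E'
from h import *
s=bot.sense();im=cv2.cvtColor(bot.grab_frame("wrist"),cv2.COLOR_RGB2BGR);sc=cv2.cvtColor(bot.grab_frame("scene"),cv2.COLOR_RGB2BGR)
print(s["ee_pos"],s["opening"],s["grasp_force"])
cv2.imwrite("pics/fin.png",np.hstack([im[60:400,100:460],cv2.resize(sc[160:300,190:370],None,fx=2.4,fy=2.4)[:336].__array__() if 0 else cv2.resize(sc[160:300,190:370],(437,340))]))
h,S,v=cv2.split(cv2.cvtColor(im,cv2.COLOR_BGR2HSV))
m=(((h<6)|(h>176))&(S>140)&(v>90)).astype(np.uint8)
n,_,st,ce=cv2.connectedComponentsWithStats(m)
for i in range(1,n):
  if st[i][4]>300: print(st[i],wcast(s,ce[i],.129))
E
```

```text
[ 0.54990379 -0.01745845  0.23434778] 0.7037566738291213 0.0
[262 186  34  35 923] [ 0.54876361 -0.01551675  0.129     ]
```

View pics/fin.png

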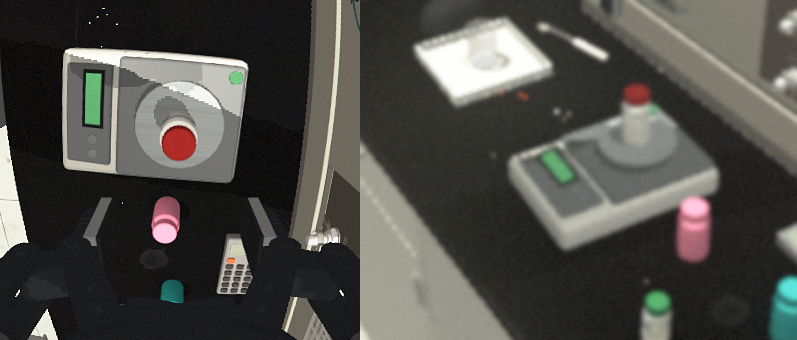

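The vial stands upright on the pan (cap at (179,143), pan centre about (179,124) seen lower down). The beaker is upright in the tray, and the gripper is clear of both.

```bash
python3 -c "
from bench import bot
print(bot.job_done())"
```

```text
the job is handed in; nothing more can be done
None
```

The job is handed in at about 15 s: the beaker stands upright in the tray and the largest (red-capped) vial stands upright about 2 mm from the centre of the balance pan, with the gripper clear of both; no verdict was returned.

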